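# Latch the split casting mould shut

### The arm

A 7-joint arm with a two-finger parallel gripper is mounted at the origin on a cart in front of the work surface, level with it; the furniture and walls round the work are solid. World frame = base frame: x ahead of the robot, y to its left, z up, the work surface at z = 0. Lengths are in m, angles in rad, forces in N, time in s.
With the tool pointing down it reaches from about 0.425 to 0.925 m from the base axis. Payload 6.8 kg.
Tool frame: the origin (TCP) lies at the very end of the fingers, on their centre line; the grasp point (between the pads) lies 19 mm behind it; z points along the fingers, x is the direction in which the jaws open and shut, and the axes are right-handed (so a half turn about z gives the same grasp; the last joint's range is limited). The gripper opens to 85 mm and grips with 20 to 120 N. Pads are 22 mm wide; open, the fingers measure 114 mm over their backs; the gripper's body (76 mm by 85 mm) begins 54 mm behind the grasp point. The pads swing forward as they close: fully open they stand 13 mm farther back than shut.
Start: joints at [1, 0.477, 0.022, 1.555, -0.011, 1.109, -0.083], TCP at [0.301, -0.604, 0.231] pointing down, gripper open.
Joint ranges: [-2.96, 2.96], [-0.34, 2.1], [-1.41, 1.46], [0.24, 2.44], [-1.37, 4.51], [0.17, 1.92], [-2.96, 2.96]. Speed limits (rad/s): [2.39, 2.39, 3.14, 3.14, 3.14, 3.14, 3.14].

### API

Orientations are given as a unit quaternion [w, x, y, z].
In Python, from station import bot gives the robot as it stands.
- The arm moves only by the shell command python3 -m creep 'ROWS' [FORCE]. ROWS is JSON, a list that holds one entry, the list of rows, each a list of 7 numbers: the shift along the tool's x, y, z in cm, then the turn, a rotation vector about the tool's x, y, z in rad, then the opening, from 0 (shut) to 1 (fully open). In form: [[[dx, dy, dz, wx, wy, wz, claw], ...]]. A call has 1 to 10 rows; each row is the pose to reach, as a shift and turn from the pose commanded when the call began, along the tool's axes at that moment; what a row does not reach only later rows make up. A row lasts 1/8 s, in which the tool goes at most 62.5 mm and 10.7 degrees, less where a joint would pass 70% of its speed; a pose out of reach is approached as far as the arm can. A call with a gripper value outside its range is refused whole. The fingers move at their own pace and stop on an object; FORCE is the grip in N (left out, the last holds). Time passes only in rows, so rows that repeat a pose let the fingers close. It gives the time, the measured TCP pose, the force and the opening at its end, in the units of the state.
- bot.get_obs(): the state, without advancing time (a new reading comes with each control period).
- bot.read_camera(name): name is "scene" or "side" or "wrist"; returns (picture, depth): 384x512x3 uint8, blue, green, red; 384x512 float32, m along the optical axis (not along the pixel's ray), 0 where there is no reading.
- bot.calibration(name): a dict with "mtx" (3x3 intrinsics, pixels), "dist_coeffs" ([k1, k2, p1, p2, k3] as OpenCV has them; the pictures are not rectified), "rvec" (rotation vector, rad) and "tvec" (3), from world to camera coordinates, as OpenCV has them. Camera axes: x right, y down, z forward; pixel columns grow to the right and rows downward; lengths in m; the calibration is good to about 2 mm. A picture is of the moment at which its call begins: read the wrist's pose just before it. calibration takes no time and is no camera call; for the wrist camera it gives the pose at the moment of the call.
- bot.hand_in(): hands the job in, once; it reports no verdict.
Trained networks look in the newest picture that a camera, given by its name, has taken for a name from the list of things; names that differ only in an ending like _2 or _b are one class to them, and where a whole thing is asked for, a point or a joint stands for the part that bears it (a point fixed in the world has none). Each returns a list of dicts, best first, with "p" (0 to 1); they miss things now and then, are a little off and sometimes report something else, mostly with a low value. They report only what shows in the picture. A call takes as long as a camera call. They do not tell look-alikes from the thing itself.
- bot.find_in(camera, label): "xy" ([column, row] in pixels, amid what is visible of it).
- bot.silhouettes(camera, label): "mask" (384x512 bool, what is visible of it) and "xy" ([column, row] in pixels, amid what is visible of it).
The state is a dict: "t": time; "q": joint angles; "joint_vel": joint speeds; "joint_torque": joint torques, N m; "eef_pos": TCP position; "tool_rot": TCP orientation; "contact_force": force on the tool from outside, world axes, zero at the start; "torque": the same for the moment, N m; "gripper_width": opening from 0.0 (shut) to 1.0 (fully open).
Only numpy, scipy, OpenCV 4.12 (cv2) and the standard library are available. Lean on these libraries where they do the work, as an engineer would, in place of code of your own. Each camera call takes 0.05 s, during which the arm holds its last target.

### The job

Two split casting moulds stand on the bench with their draw latches open. On the one with the red lever grip, first tip the steel wire bail over so that its crossbar drops behind the hooked keeper on the loose half, then swing the red lever back, away from the keeper, and press it down flat past centre so that the halves are drawn tight and stay latched. Leave the empty mould with the blue lever grip alone.

Things in the scene. Friction and masses are not known exactly. Their poses are not given: they have to be found in the camera images.
- red: The mould to shut: fixed bench fixture 250 x 90 mm, block tops 42 mm above the bench. Origin: underside centre; x along its centre line towards the keeper, z up. Lever hinge pin: level, along y, at x -25, z 56 mm. The loose half (85 x 70 x 32 mm, 0.7 kg) slides in rails on the +x side, at first 3 to 7 mm short of the fixed half.
- red_grip (a point): Centre of the red lever grip (36 x 26 x 9 mm), 62 mm from the hinge pin; lever ends at 80 mm. Lever runs from pin along own -x; own z is up when it lies flat, shut, on its stop, pointing away from the keeper. Starts 15 to 30 deg past upright, leaning to the keeper; stays where left. About 2 to 4 N swings it; dead centre 15 deg before flat, then a spring holds it down.
- red_bar (a point): Middle of the bail's crossbar (6 mm wire U, 42 mm wide). Its eyes turn freely on the lever 18 mm from the hinge pin, eyes to bar 73 mm, legs astride the lever; bar clears the grip end. Starts 12 to 30 deg back from upright, bar 135 to 146 mm up. Pushed at the bar past upright (20 to 45 mm) towards the keeper it falls and lands behind it. Legs stretch 12 mm, 2.5 N/mm.
- keeper (a point): Bar centre's seat when hooked, 45 mm above the bench, behind the post and under the lip of the steel keeper (24 mm wide, 12 mm tall) on the loose half. x along the mould's centre line, away from the lever hinge; post on the -x side, open to +x; z up. With the halves together it is 60 mm from the hinge pin horizontally.
- blue_grip (a point): Centre of the blue lever grip on the other, equal mould, which has no loose half; leave it.
There are look-alikes about, which are no part of the job. What is shaped like the part that bears keeper but green is not meant.

How it is judged:
On the way:
1. with the red lever still open, the bail's crossbar has dropped behind the keeper (x of red_bar in the frame of keeper between -0.004 and 0.025 m and z of red_bar in the frame of keeper below 0.006 m and angle between red_grip's own z axis and vertical above 1.3 rad), for 0.2 s.
At the end, for the whole second after the job is handed in: the red lever lies flat to within 7 degrees, the crossbar is hooked behind the keeper (within 8 mm of its seat) and the loose half is drawn up to the fixed half (within about 3 mm) (x of red_bar in the frame of keeper between -0.004 and 0.02 m and z of red_bar in the frame of keeper between -0.006 and 0.004 m and angle between red_grip's own z axis and vertical below 0.12 rad and distance between red_bar and keeper below 0.008 m and distance between red_grip and keeper below 0.1255 m); the robot touches nothing.
It fails at once if the blue lever was moved by more than 20 mm (distance of blue_grip from where it was at the start of the episode above 0.02 m).
It also fails if it takes over 43 s, if anything falls off the work surface, if the arm or the gripper's body presses on something with over 40 N, if the wrist force passes 120 N, or if a joint passes its speed limit or range.

## Working session

There is one attempt and no reset: what is moved stays moved. The work goes in short steps, Python scripts to look and compute and a shell command to move; the robot and the scene stay as the last step left them, time stands still between calls to the robot, and variables do not carry over. Pictures are saved under pics/ and viewed, and the job is handed in when it is done.

```bash
ls; mkdir -p pics; python3 - <<'E'
from station import bot
import cv2,numpy as np
o=bot.get_obs(); print({k:np.round(v,3) for k,v in o.items()})
for n in ["scene","side","wrist"]:
    im,d=bot.read_camera(n); cv2.imwrite(f"pics/{n}0.png",im); np.save(f"pics/{n}0_d.npy",d)
    c=bot.calibration(n); print(n,np.round(c["mtx"],1).tolist(),np.round(c["dist_coeffs"],3),np.round(c["rvec"],3),np.round(c["tvec"],3))
    for l in ["red","red_grip","red_bar","keeper","blue_grip"]:
        print(l,[(round(r["p"],2),np.round(r["xy"])) for r in bot.find_in(n,l)] if n!="wrist" else "")
E
```

```text
pics
{'t': np.float64(0.0), 'q': array([ 1.   ,  0.478,  0.022,  1.556, -0.012,  1.109, -0.083]), 'joint_vel': array([ 0.001, -0.001,  0.002,  0.001,  0.001, -0.   ,  0.001]), 'joint_torque': array([-1.0000e-03, -5.9644e+01,  1.6080e+00, -2.8120e+01,  1.2000e-02,
        9.0000e-03,  0.0000e+00]), 'eef_pos': array([ 0.301, -0.603,  0.23 ]), 'tool_rot': array([-0.   ,  0.85 , -0.526, -0.001]), 'contact_force': array([ 0.571, -0.092,  0.968]), 'torque': array([-0.002, -0.03 ,  0.008]), 'gripper_width': np.float64(1.0)}
scene [[476.4, 0.0, 252.1], [0.0, 476.4, 193.0], [0.0, 0.0, 1.0]] [0.001 0.    0.    0.    0.   ] [ 0.559 -2.625  1.212] [0.416 0.186 1.356]
red [(0.66, array([254., 188.]))]
red_grip [(0.67, array([258., 168.])), (0.54, array([200., 243.]))]
red_bar [(0.71, array([262., 164.])), (0.6, array([254., 159.]))]
keeper [(0.87, array([287., 150.])), (0.85, array([272., 166.]))]
blue_grip [(0.55, array([200., 244.]))]
side [[477.8, 0.0, 260.3], [0.0, 477.8, 187.5], [0.0, 0.0, 1.0]] [-0.175  0.     0.     0.     0.   ] [ 0.094 -2.696  1.548] [0.461 0.093 1.518]
red [(0.58, array([251., 185.]))]
red_grip [(0.68, array([256., 164.]))]
red_bar []
keeper [(0.54, array([263., 154.])), (0.53, array([265., 170.]))]
blue_grip [(0.62, array([243., 228.]))]
wrist [[289.6, 0.0, 257.9], [0.0, 289.6, 188.1], [0.0, 0.0, 1.0]] [-0.032  0.     0.     0.     0.   ] [-2.43   1.504  0.245] [-0.675 -0.041  0.381]
red 
red_grip 
red_bar 
keeper 
blue_grip
```

```bash
python3 - <<'E'
import cv2
for n,(a,b,c,e) in dict(scene=(100,300,130,350),side=(100,290,160,340)).items():
    im=cv2.imread(f"pics/{n}0.png"); cr=im[a:b,c:e]; 
    f=min(800/cr.shape[1],600/cr.shape[0]); cv2.imwrite(f"pics/{n}0c.png",cv2.resize(cr,None,fx=f,fy=f,interpolation=cv2.INTER_CUBIC)); print(n,f)
E
```

```text
scene 3.0
side 3.1578947368421053
```

View pics/scene0.png

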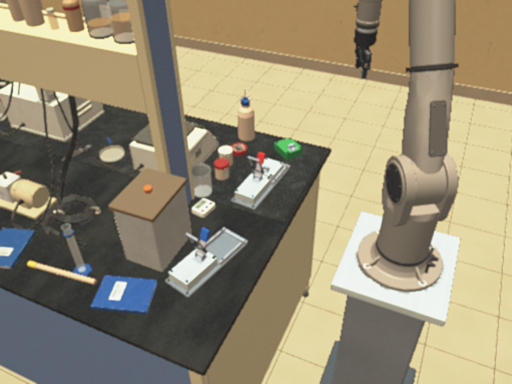

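View pics/side0.png

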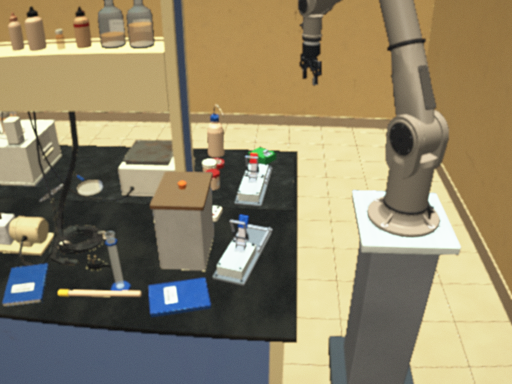

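```bash
sleep 1
```

```text
(no output)
```

View pics/scene0c.png

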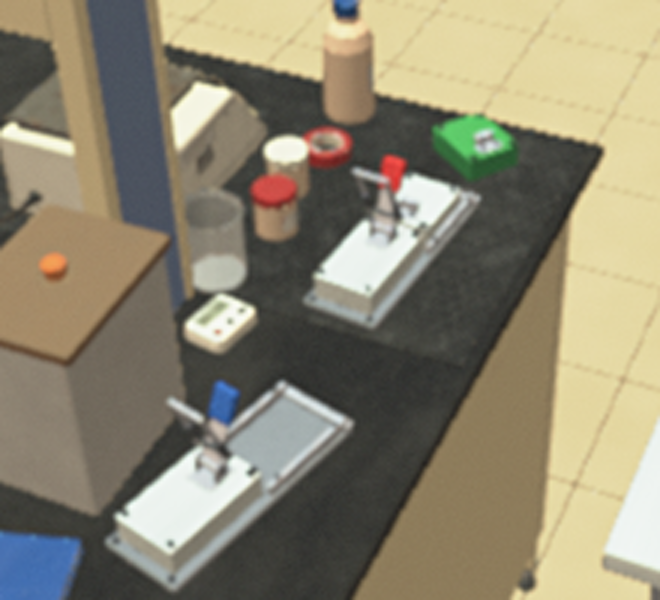

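View pics/side0c.png

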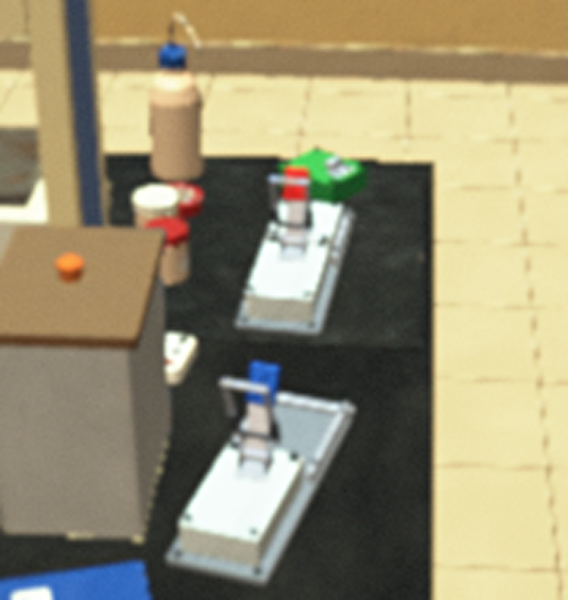

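The red mould is at about scene (258,182), its grip at (261,158), the bail bar at about (253,159) and the keeper near (272,166). Look-alikes are the green block with a keeper at scene (287,150) and the blue-grip mould at (205,260). I choose the red-grip mould. Next I'll localise it.

```bash
cat > h.py <<'E'
import numpy as np,cv2
from station import bot
from scipy.spatial.transform import Rotation as R
def Rq(q): return R.from_quat([q[1],q[2],q[3],q[0]]).as_matrix()
def cloud(d,c):
    h,w=d.shape; uv=np.stack(np.meshgrid(np.arange(w),np.arange(h)),-1).reshape(-1,1,2).astype(np.float64)
    xy=cv2.undistortPoints(uv,np.array(c["mtx"]),np.array(c["dist_coeffs"])).reshape(h,w,2)
    P=np.dstack([xy*d[...,None],d]); Rm=cv2.Rodrigues(np.array(c["rvec"],float))[0]
    W=(P-np.array(c["tvec"]).reshape(3))@Rm; W[d==0]=np.nan
    return W
def proj(p,c): return cv2.projectPoints(np.array(p,float).reshape(-1,1,3),np.array(c["rvec"],float),np.array(c["tvec"],float),np.array(c["mtx"]),np.array(c["dist_coeffs"]))[0].reshape(-1,2)
E
python3 - <<'E'
from h import *
for n in ["scene","side"]:
    c=bot.calibration(n); d=np.load(f"pics/{n}0_d.npy"); W=cloud(d,c); im=cv2.imread(f"pics/{n}0.png").astype(int)
    for nm,m in dict(red=(im[...,2]>150)&(im[...,1]<80)&(im[...,0]<80),blue=(im[...,0]>130)&(im[...,2]<80)&(im[...,1]<110),
        ).items():
        k,l,s,ce=cv2.connectedComponentsWithStats(m.astype(np.uint8))
        for i in range(1,k):
            if s[i,4]>12: print(n,nm,ce[i].round(),s[i,4],np.nanmedian(W[l==i],0).round(3))
    z=W[...,2]
    m=(im.min(-1)>150)&(z>.02)&(z<.055)
    k,l,s,ce=cv2.connectedComponentsWithStats(m.astype(np.uint8))
    for i in range(1,k):
        if s[i,4]>100:
            p=W[l==i]; r=cv2.minAreaRect((p[:,:2]*1000).astype(np.float32)); print(n,'white',ce[i].round(),s[i,4],np.nanmedian(p,0).round(3),r)
E
```

```text
scene red [261. 156.] 56 [ 0.493 -0.15   0.117]
scene red [221. 163.] 82 [ 0.637 -0.138  0.058]
scene blue [204. 234.] 75 [0.493 0.233 0.114]
scene blue [ 13. 237.] 432 [1.073 0.384 0.01 ]
scene blue [  8. 259.] 82 [1.019 0.461 0.011]
scene blue [ 88. 269.] 21 [0.784 0.39  0.006]
scene blue [120. 277.] 20 [0.682 0.374 0.001]
scene blue [144. 279.] 29 [0.617 0.359 0.008]
scene blue [140. 287.] 21 [0.614 0.39  0.011]
scene blue [ 95. 296.] 17 [0.708 0.458 0.001]
scene white [259. 180.] 687 [ 0.488 -0.114  0.04 ] ((492.5804138183594, -140.4422607421875), (215.92889404296875, 71.02495574951172), 83.89794921875)
scene white [202. 189.] 114 [ 0.64  -0.011  0.035] ((641.6940307617188, -15.295204162597656), (50.93071365356445, 18.03583526611328), 37.135196685791016)
scene white [191. 267.] 762 [0.504 0.294 0.04 ] ((503.9326477050781, 284.166259765625), (122.80634307861328, 71.35638427734375), 75.01079559326172)
side red [253. 161.] 27 [ 0.498 -0.145  0.107]
side red [214. 172.] 46 [ 0.632 -0.145  0.062]
side blue [214. 116.] 20 [ 0.666 -0.388  0.168]
side blue [243. 218.] 56 [0.494 0.228 0.123]
side blue [ 26. 282.] 988 [1.066 0.411 0.013]
side blue [183. 294.] 945 [0.621 0.414 0.012]
side blue [127. 285.] 28 [0.785 0.392 0.008]
side blue [113. 287.] 21 [0.819 0.407 0.01 ]
side white [254. 182.] 531 [ 0.489 -0.11   0.042] ((497.0513916015625, -146.92111206054688), (227.6689453125, 84.37655639648438), 83.66271209716797)
side white [236. 257.] 722 [0.509 0.295 0.042] ((507.51904296875, 283.2096252441406), (123.66224670410156, 71.3518295288086), 76.52436065673828)
```

```bash
python3 - <<'E'
from h import *
o=bot.get_obs(); c=bot.calibration("wrist"); Rt=Rq(o["tool_rot"]); Rc=cv2.Rodrigues(np.array(c["rvec"],float))[0]
cp=-Rc.T@np.array(c["tvec"]).reshape(3)
print("cam in tool",(Rt.T@(cp-o["eef_pos"])).round(3),"cam axes in tool (cols)\n",(Rt.T@Rc.T).round(2)); print(Rt.round(3))
# target: TCP over mould, tool x along world angle -6deg
a=np.radians(-6); X=np.array([np.cos(a),np.sin(a),0]);Z=np.array([0,0,-1.]);Y=np.cross(Z,X); T=np.c_[X,Y,Z]
for p in ([.49,-.14,.36],[.47,-.17,.34]): print((Rt.T@(np.array(p)-o["eef_pos"])*100).round(1), R.from_matrix(Rt.T@T).as_rotvec().round(3))
E
```

```text
cam in tool [-0.    -0.081 -0.143] cam axes in tool (cols)
 [[ 1.   -0.   -0.  ]
 [ 0.    0.95  0.32]
 [ 0.   -0.32  0.95]]
[[ 0.446 -0.895  0.   ]
 [-0.895 -0.446 -0.   ]
 [ 0.    -0.    -1.   ]]
[-33.1 -37.6 -12.9] [ 0.    -0.    -1.003]
[-31.3 -34.5 -10.9] [ 0.    -0.    -1.003]
```

View pics/wrist0.png

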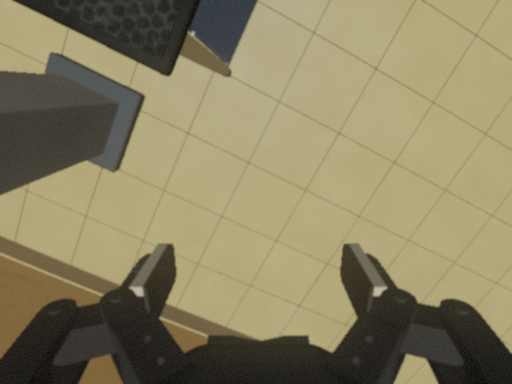

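```bash
python3 -m creep '[[[-10,-15,-7,0,0,-0.3,0],[-20,-25,-7,0,0,-0.6,0],[-34.5,-38,-7,0,0,-1.0,0],[-34.5,-38,-7,0,0,-1.0,0],[-34.5,-38,-7,0,0,-1.0,0],[-34.5,-38,-7,0,0,-1.0,0],[-34.5,-38,-7,0,0,-1.0,0],[-34.5,-38,-7,0,0,-1.0,0],[-34.5,-38,-7,0,0,-1.0,0],[-34.5,-38,-7,0,0,-1.0,0]]]' 40
python3 - <<'E'
from h import *
o=bot.get_obs(); im,d=bot.read_camera("wrist"); c=bot.calibration("wrist"); print(o["t"],o["eef_pos"].round(4),o["gripper_width"],Rq(o["tool_rot"]).round(3).tolist())
cv2.imwrite("pics/w1.png",im); np.savez("pics/w1.npz",d=d,**{k:np.array(v) for k,v in c.items()})
cv2.imwrite("pics/w1b.png",cv2.resize(im[60:384,110:430],None,fx=1.8,fy=1.8))
for l in ["red_grip","red_bar","keeper"]: print(l,[(round(r["p"],2),np.round(r["xy"])) for r in bot.find_in("wrist",l)])
E
```

```text
t: 1.9
eef_pos: [0.488, -0.1238, 0.3017]
tool_rot: [-0.0, 0.999, -0.052, 0.0]
contact_force: [-0.4, -0.4, 0.2]
gripper_width: 0.0
1.9 [ 0.488  -0.1238  0.3017] 0.0003519064742705913 [[0.995, -0.104, 0.001], [-0.104, -0.995, 0.0], [0.001, -0.0, -1.0]]
red_grip [(0.9, array([264., 166.]))]
red_bar [(0.51, array([261., 155.]))]
keeper [(0.78, array([262., 210.]))]
```

View pics/w1.png

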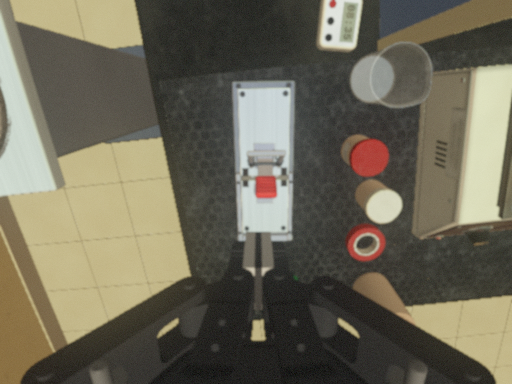

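```bash
python3 - <<'E'
from h import *
im=cv2.imread("pics/w1.png"); f=np.load("pics/w1.npz"); c={k:f[k] for k in f}; W=cloud(f["d"],c)
cv2.imwrite("pics/w1c.png",cv2.resize(im[70:250,210:320],None,fx=3.3,fy=3.3,interpolation=cv2.INTER_CUBIC))
z=W[...,2]
m=(im.min(-1)>150)&(abs(z-.042)<.008); m[:,:225]=0;m[:,300:]=0
r=cv2.minAreaRect((W[m][:,:2]*1000).astype(np.float32)); print(r, m.sum(), np.median(z[m]))
pts=np.argwhere(m); print(pts.min(0),pts.max(0))
r2=cv2.minAreaRect(pts[:,::-1].astype(np.float32));print("px",r2)
i=im.astype(int); g=(i[...,2]>150)&(i[...,1]<80)&(i[...,0]<80); g[:,300:]=0; print("grip",W[g].min(0).round(3),np.median(W[g],0).round(4),W[g].max(0).round(3), np.argwhere(g).mean(0))
for row in range(146,170,2): print(row,[f"{v*1000:.0f}" for v in z[row,244:290:3]])
for u,v in [(244,91),(285,91),(266,155),(237,235),(291,235),(238,85),(293,85)]: print((u,v),W[v,u].round(4))
E
```

```text
((493.7485046386719, -145.64227294921875), (211.88816833496094, 70.23697662353516), 84.72392272949219) 5427 0.04180002055055447
[ 88 237] [232 289]
px ((263.0, 160.0), (144.0, 52.0), 90.0)
grip [nan nan nan] [nan nan nan] [nan nan nan] [184.33463035 265.39688716]
146 ['42', '43', '43', '43', '45', '43', '45', '42', '45', '44', '44', '41', '42', '42', '42', '9']
148 ['41', '43', '40', '43', '43', '44', '44', '44', '45', '44', '44', '41', '42', '42', '43', '10']
150 ['42', '41', '40', '44', '43', '44', '43', '43', '44', '43', '45', '40', '41', '41', '42', '9']
152 ['41', '142', '143', '143', '143', '143', '143', '143', '144', '144', '142', '143', '143', '142', '41', '10']
154 ['43', '142', '143', '143', '143', '143', '143', '144', '144', '143', '143', '142', '143', '143', '41', '10']
156 ['41', '139', '142', '141', '142', '141', '60', '62', '60', '60', '64', '42', '137', '138', '42', '10']
158 ['42', '125', '130', '59', '58', '61', '61', '61', '60', '61', '65', '99', '127', '123', '43', '10']
160 ['41', '101', '118', '100', '43', '65', '65', '66', '65', '64', '65', '101', '116', '101', '43', '9']
162 ['40', '102', '106', '101', '74', '73', '73', '74', '74', '74', '74', '102', '102', '42', '41', '9']
164 ['42', '42', '101', '91', '75', '76', '76', '76', '75', '76', '75', '94', '98', '42', '44', '8']
166 ['41', '42', '87', '79', '75', '78', '78', '78', '77', '79', '75', '81', '82', '42', '41', '9']
168 ['41', '42', '77', '41', '42', '82', '83', '82', '82', '83', '41', '75', '41', '42', '43', '10']
(244, 91) [ 0.4779 -0.0416  0.0417]
(285, 91) [ 0.5316 -0.0474  0.0443]
(266, 155) [ 0.4978 -0.1087  0.1434]
(237, 235) [ 0.4357 -0.2717  0.0008]
(291, 235) [ 0.5264 -0.2742  0.0147]
(238, 85) [ 0.4692 -0.0325  0.0131]
(293, 85) [ 0.5466 -0.0407  0.0096]
```

View pics/w1c.png

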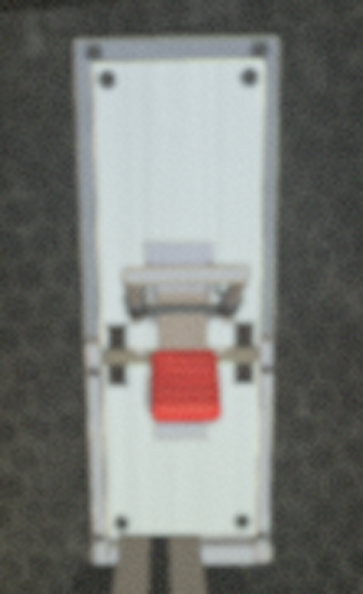

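```bash
python3 - <<'E'
from h import *
im=cv2.imread("pics/w1.png"); f=np.load("pics/w1.npz"); c={k:f[k] for k in f}; W=cloud(f["d"],c); z=W[...,2]
i=im.astype(int); g=(i[...,2]>150)&(i[...,1]<80)&(i[...,0]<80); g[:,300:]=0
P=W[g]; P=P[~np.isnan(P[:,0])]; print(len(P))
a=np.radians(84.72); ex=-np.array([np.cos(a),np.sin(a)]); ey=np.array([-ex[1],ex[0]])
o=np.array([.508,-.0366])+.125*ex; print("origin",o,"pin",o-.025*ex,"ex",ex)
def M(p): p=np.atleast_2d(p); d=p[:,:2]-o; return np.c_[d@ex,d@ey,p[:,2]]*1000
Q=M(P); print("grip",np.percentile(Q,[2,50,98],axis=0).round(1))
b=(z>.140)&(z<.15)&(np.arange(512)>235)&(np.arange(512)<300); b[:145]=0;b[162:]=0
print("bar",np.percentile(M(W[b]),[2,50,98],axis=0).round(1), np.median(W[b],0))
m=(im.min(-1)>150)&(abs(z-.042)<.006); m[:,:225]=0;m[:,300:]=0
print("white",np.percentile(M(W[m]),[.5,50,99.5],axis=0).round(1))
k=(z>.048)&(z<.07)&(np.arange(512)>235)&(np.arange(512)<300); k[:198]=0;k[215:]=0
print("keep",k.sum(),np.percentile(M(W[k]),[2,50,98],axis=0).round(1))
s=[M(W[r,265])[0].round(0).tolist() for r in range(184,214,2)];print(s)
E
```

```text
255
origin [ 0.49649712 -0.16106961] pin [ 0.4987977  -0.13617569] ex [-0.09202301 -0.99575688]
grip [[-16.4 -13.8 102.6]
 [-11.1  -3.9 116.6]
 [ -6.3   6.4 127.9]]
bar [[-56.4 -23.6 140.7]
 [-54.3  -5.6 142.8]
 [-50.9  15.5 144.3]] [ 0.49594429 -0.10681338  0.14275633]
white [[-120.5  -38.9   39.4]
 [ -50.5   -4.8   41.8]
 [  88.5   30.5   44.9]]
keep 84 [[ 30.2 -16.1  52.8]
 [ 33.8  -4.6  54.2]
 [ 37.2   6.9  55.6]]
[[-11.0, -4.0, 115.0], [-10.0, -4.0, 119.0], [-9.0, -4.0, 123.0], [-7.0, -5.0, 125.0], [-6.0, -5.0, 129.0], [-4.0, -5.0, 131.0], [-2.0, -5.0, 130.0], [2.0, -5.0, 128.0], [32.0, -3.0, 55.0], [35.0, -3.0, 55.0], [43.0, -3.0, 42.0], [46.0, -3.0, 42.0], [49.0, -3.0, 43.0], [54.0, -3.0, 40.0], [56.0, -3.0, 41.0]]
```

```bash
python3 -m creep '[[[0.8,-4.9,0,0,0,0,0],[0.8,-4.9,6,0,0,0,0],[0.8,-4.9,12,0,0,0,0],[0.8,-4.9,16.4,0,0,0,0],[0.8,-4.9,16.4,0,0,0,0],[0.8,-4.9,16.4,0,0,0,0]]]'
python3 - <<'E'
from h import *
o=bot.get_obs(); im,d=bot.read_camera("wrist")
cv2.imwrite("pics/w2.png",im);im,d=bot.read_camera("scene")
cv2.imwrite("pics/s2.png",cv2.resize(im[130:230,210:320],None,fx=5,fy=5,interpolation=cv2.INTER_CUBIC))
d=(o["eef_pos"][:2]-[.4922,-.1607]); print(d@[-.092,-.9958],d@[.9958,-.092],o["eef_pos"])
E
```

```text
t: 2.85
eef_pos: [0.5017, -0.0785, 0.1388]
tool_rot: [0.0, 0.999, -0.055, 0.001]
contact_force: [-0.1, 0.2, 0.1]
gripper_width: 0.0
-0.0826917585380678 0.00186371218252869 [ 0.50166275 -0.07853372  0.13880165]
```

View pics/w2.png

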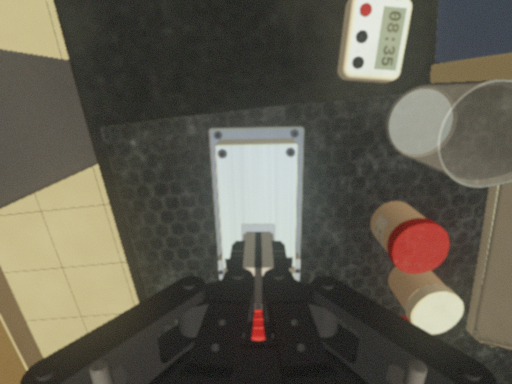

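View pics/s2.png

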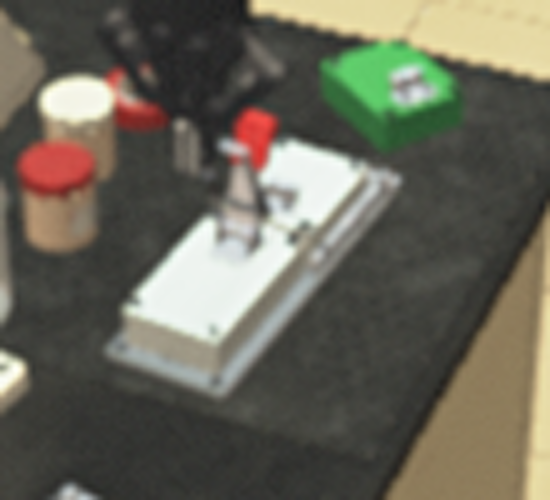

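The fingertips sit behind the bar, with the lever leaning beyond it. Pushing the bar now.

```bash
python3 -m creep '[[[-0.2,1,0.15,0,0,0,0],[-0.2,2,0.15,0,0,0,0],[-0.2,3,0.1,0,0,0,0],[-0.2,4,0,0,0,0,0],[-0.2,5,-0.1,0,0,0,0],[-0.2,5.6,-0.2,0,0,0,0],[-0.2,5.6,-0.2,0,0,0,0],[-0.2,5.6,-0.2,0,0,0,0]]]'
python3 - <<'E'
from h import *
im,d=bot.read_camera("scene")
cv2.imwrite("pics/s3.png",cv2.resize(im[130:230,210:320],None,fx=5,fy=5,interpolation=cv2.INTER_CUBIC))
im,d=bot.read_camera("side")
cv2.imwrite("pics/d3.png",cv2.resize(im[130:230,210:320],None,fx=5,fy=5,interpolation=cv2.INTER_CUBIC))
E
```

```text
t: 3.95
eef_pos: [0.4926, -0.1329, 0.1393]
tool_rot: [-0.0, 0.999, -0.054, -0.0]
contact_force: [-0.0, -0.3, -0.3]
gripper_width: -0.001
```

View pics/s3.png

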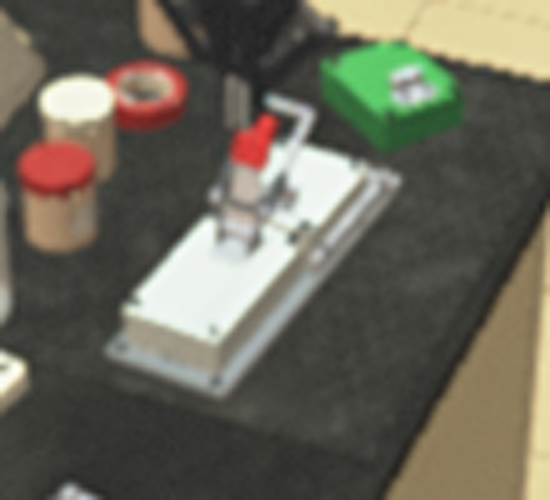

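View pics/d3.png

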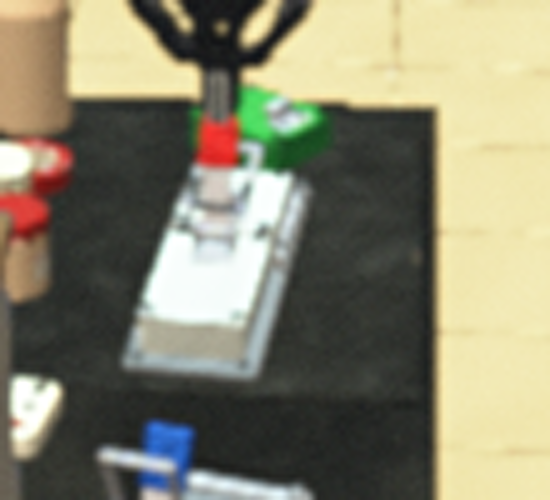

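```bash
python3 -m creep '[[[0,0,-4,0,0,0,0],[0,0,-9,0,0,0,0],[0,0,-12,0,0,0,0],[0,0,-12,0,0,0,0]]]'
cat > look.py <<'E'
import sys
from h import *
n=sys.argv[1]
o=bot.get_obs()
c=bot.calibration("wrist"); im,d=bot.read_camera("wrist"); cv2.imwrite(f"pics/w{n}.png",im); np.savez(f"pics/w{n}.npz",d=d,**{k:np.array(v) for k,v in c.items()})
im,d=bot.read_camera("scene")
cv2.imwrite(f"pics/s{n}.png",cv2.resize(im[130:230,210:320],None,fx=5,fy=5,interpolation=cv2.INTER_CUBIC))
d=(o["eef_pos"][:2]-[.4922,-.1607]); print(o["t"],"mould xy",d@[-.092,-.9958],d@[.9958,-.092],o["eef_pos"],o["contact_force"].round(1))
E
python3 look.py 4
```

```text
t: 4.55
eef_pos: [0.4942, -0.1331, 0.2618]
tool_rot: [0.001, 0.999, -0.054, 0.003]
contact_force: [-0.7, 0.2, -0.2]
gripper_width: 0.002
4.55 mould xy -0.02769449897992071 -0.0005820446776738761 [ 0.49416813 -0.13307053  0.26181958] [-0.7  0.2 -0.2]
```

View pics/s4.png

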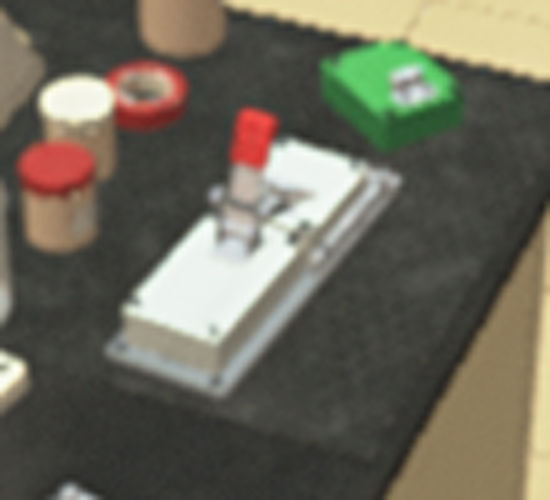

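View pics/w4.png

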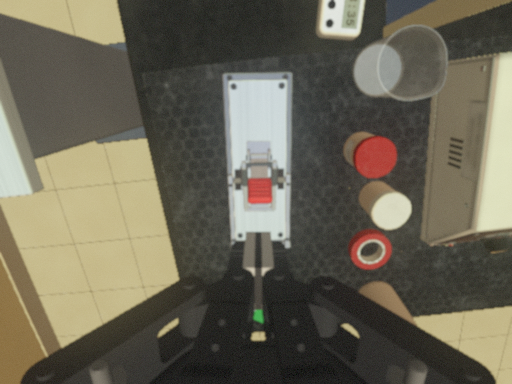

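```bash
python3 - <<'E'
from h import *
im=cv2.imread("pics/w4.png"); f=np.load("pics/w4.npz"); c={k:f[k] for k in f}; W=cloud(f["d"],c)
cv2.imwrite("pics/w4c.png",cv2.resize(im[130:240,215:300],None,fx=5,fy=5,interpolation=cv2.INTER_CUBIC))
o=np.array([.4922,-.1607]);ex=np.array([-.092,-.9958]);ey=np.array([.9958,-.092])
for u in (246,250,259,268,273): print(u,[(v,round((W[v,u,:2]-o)@ex*1000),round((W[v,u,:2]-o)@ey*1000),round(W[v,u,2]*1000)) for v in range(196,222,2) if W[v,u,2]>0])
E
```

```text
246 [(196, 17, -15, 58), (198, 20, -16, 56), (200, 23, -16, 55), (202, 26, -16, 54), (204, 30, -16, 52), (206, 33, -16, 50), (208, 36, -16, 51), (210, 40, -16, 47), (212, 46, -17, 42), (214, 49, -17, 41), (216, 51, -17, 42), (218, 55, -17, 41), (220, 57, -17, 42)]
250 [(196, -9, -8, 129), (198, -7, -8, 130), (200, -6, -8, 131), (202, -3, -8, 130), (204, 29, -11, 54), (206, 32, -11, 54), (208, 37, -11, 48), (210, 40, -11, 48), (212, 46, -11, 42), (214, 48, -11, 43), (216, 51, -11, 43), (218, 54, -12, 42), (220, 57, -12, 42)]
259 [(196, -8, 1, 127), (198, -7, 1, 130), (200, -5, 1, 131), (202, -3, 1, 130), (204, 29, 1, 55), (206, 32, 1, 54), (208, 38, 1, 48), (210, 40, 1, 49), (212, 46, 1, 42), (214, 49, 1, 42), (216, 52, 1, 42), (218, 54, 1, 44), (220, 58, 1, 41)]
268 [(196, -8, 10, 128), (198, -7, 10, 130), (200, -5, 10, 131), (202, -3, 10, 130), (204, 29, 13, 55), (206, 33, 13, 53), (208, 38, 13, 47), (210, 41, 13, 48), (212, 46, 13, 43), (214, 49, 13, 43), (216, 52, 13, 43), (218, 55, 13, 42), (220, 58, 13, 42)]
273 [(196, 17, 19, 58), (198, 21, 19, 56), (200, 24, 19, 54), (202, 27, 19, 54), (204, 31, 19, 52), (206, 33, 19, 52), (208, 37, 19, 49), (210, 41, 20, 48), (212, 46, 20, 42), (214, 49, 20, 42), (216, 53, 20, 41), (218, 55, 20, 43), (220, 58, 20, 42)]
```

View pics/w4c.png

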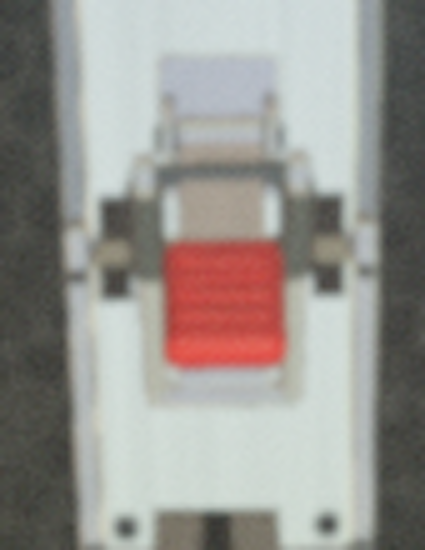

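The crossbar lies down behind the keeper lip: bar z≈48 mm on top at x≈40, lip at 54 mm. Next I bring the closed fingers down on the keeper side of the lever.

```bash
python3 -m creep '[[[0,5,0,0,0,0,0],[0,6.8,0,0,0,0,0],[0,6.8,5,0,0,0,0],[0,6.8,10,0,0,0,0],[0,6.8,15,0,0,0,0],[0,6.8,15,0,0,0,0],[0,6.8,15,0,0,0,0]]]'
python3 look.py 5
```

```text
t: 5.52
eef_pos: [0.486, -0.2007, 0.1103]
tool_rot: [-0.0, 0.999, -0.054, 0.0]
contact_force: [0.7, 0.6, 1.1]
gripper_width: -0.0
5.525 mould xy 0.04039653967337249 -0.0024714194519470274 [ 0.48602298 -0.20069624  0.11030752] [0.7 0.6 1.1]
```

View pics/s5.png

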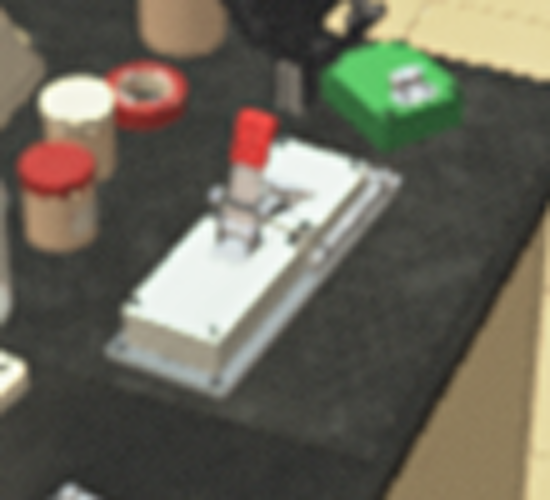

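```bash
python3 -m creep '[[[0.2,-1.5,0,0,0,0,0],[0.2,-2.6,0,0,0,0,0],[0.2,-3.7,-0.1,0,0,0,0],[0.2,-4.9,-0.3,0,0,0,0],[0.2,-5.7,-0.4,0,0,0,0],[0.2,-6.5,-0.4,0,0,0,0],[0.2,-7.3,-0.2,0,0,0,0],[0.2,-8,0,0,0,0,0],[0.2,-8,0,0,0,0,0]]]'
python3 look.py 6
```

```text
t: 6.75
eef_pos: [0.4959, -0.1205, 0.109]
tool_rot: [-0.0, 0.999, -0.053, -0.0]
contact_force: [0.0, 0.4, 0.2]
gripper_width: -0.004
6.75 mould xy -0.04036660730388224 -1.4771385299154356e-05 [ 0.49589872 -0.12050486  0.10899557] [0.  0.4 0.2]
```

View pics/s6.png

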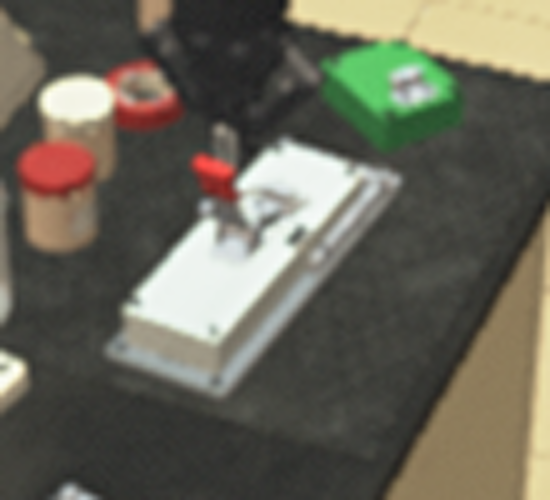

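View pics/w6.png

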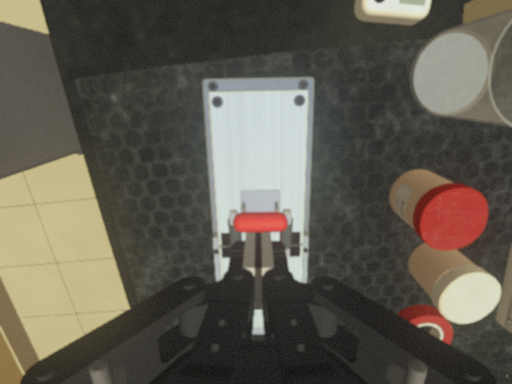

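```bash
python3 -m creep '[[[0,-0.6,0.3,0,0,0,0],[0,-1.25,0.7,0,0,0,0],[0,-1.8,1.3,0,0,0,0],[0,-2.3,1.9,0,0,0,0],[0,-2.7,2.6,0,0,0,0],[0,-3.1,3.3,0,0,0,0],[0,-3.1,3.3,0,0,0,0]]]'
python3 look.py 7
```

```text
t: 7.72
eef_pos: [0.4986, -0.0902, 0.0754]
tool_rot: [-0.0, 0.999, -0.054, -0.001]
contact_force: [-0.8, -0.3, 0.0]
gripper_width: -0.001
7.725 mould xy -0.07074610472459589 -0.00015308261774016774 [ 0.49855568 -0.0902427   0.0754309 ] [-0.8 -0.3  0. ]
```

View pics/s7.png

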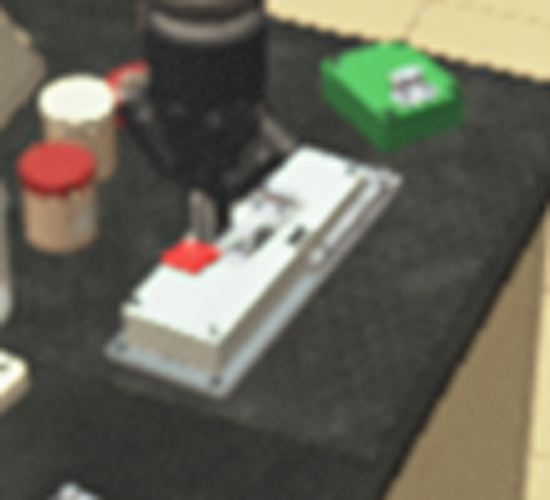

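```bash
python3 -m creep '[[[0,-0.2,0.6,0,0,0,0],[0,-0.4,1.2,0,0,0,0],[0,-0.4,1.6,0,0,0,0],[0,-0.4,1.9,0,0,0,0],[0,-0.4,1.9,0,0,0,0]]]'
python3 look.py 8
```

```text
t: 8.45
eef_pos: [0.4998, -0.0865, 0.0598]
tool_rot: [0.001, 0.999, -0.054, 0.0]
contact_force: [-10.1, 1.8, 34.1]
gripper_width: -0.003
8.45 mould xy -0.07461170437530956 0.0007597279426431623 [ 0.49982019 -0.08647762  0.05978131] [-10.1   1.8  34.1]
```

View pics/s8.png

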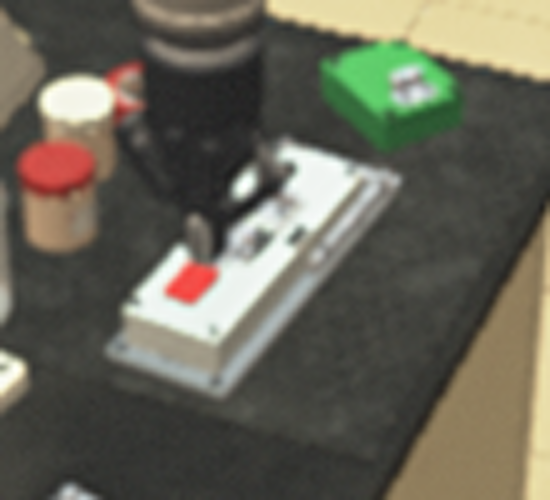

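A reaction of 34 N with the tip at z 59.8 mm suggests the lever is on its stop. I'll lift off straight up and inspect.

```bash
python3 -m creep '[[[0,0,-3,0,0,0,0],[0,0,-8,0,0,0,0],[0,0,-14,0,0,0,0],[0,0,-20,0,0,0,0],[0,0,-24,0,0,0,0],[0,0,-24,0,0,0,0],[0,0,-24,0,0,0,0]]]'
python3 look.py 9
python3 - <<'E'
from h import *
im=cv2.imread("pics/w9.png"); f=np.load("pics/w9.npz"); c={k:f[k] for k in f}; W=cloud(f["d"],c)
cv2.imwrite("pics/w9c.png",cv2.resize(im[100:280,210:320],None,fx=3.3,fy=3.3,interpolation=cv2.INTER_CUBIC))
i=im.astype(int); g=(i[...,2]>150)&(i[...,1]<80)&(i[...,0]<80); g[:,310:]=0
P=W[g];P=P[~np.isnan(P[:,0])]
o=np.array([.4922,-.1607]);ex=np.array([-.092,-.9958]);ey=np.array([.9958,-.092])
x=(P[:,:2]-o)@ex; ok=abs(P[:,2]-np.median(P[:,2]))<.01
print("grip",np.median(P,0),x.mean(),np.percentile(x,[2,98]),"slope deg",np.degrees(np.arctan(np.polyfit(x[ok],P[ok,2],1)[0])),ok.sum())
cols=np.where(g.any(0))[0]; u0=int(cols.mean())
for u in (u0-10,u0,u0+10): print(u,[(v,round((W[v,u,:2]-o)@ex*1000),round(W[v,u,2]*1000)) for v in range(170,236,2) if W[v,u,2]>0])
E
```

```text
t: 9.43
eef_pos: [0.4991, -0.0868, 0.2964]
tool_rot: [0.0, 0.999, -0.054, -0.001]
contact_force: [-0.0, -0.4, -0.1]
gripper_width: 0.003
9.425 mould xy -0.07422980026279426 3.572894775080368e-05 [ 0.49906416 -0.08679129  0.2964054 ] [-0.  -0.4 -0.1]
  return _methods._mean(a, axis=axis, dtype=dtype,
  ret = ret.dtype.type(ret / rcount)
  ret = um.true_divide(
<stdin>:8: RuntimeWarning: Mean of empty slice.
Traceback (most recent call last):
IndexError: index -1 is out of bounds for axis 0 with size 0
```

View pics/w9c.png

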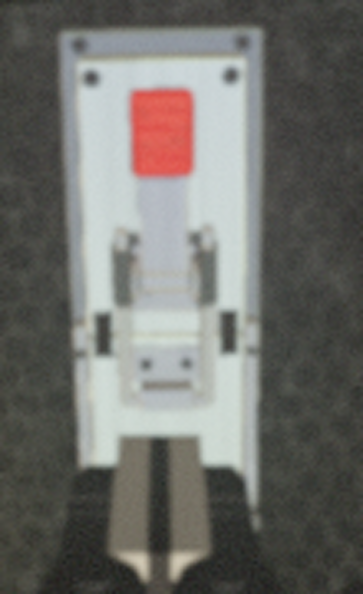

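View pics/s9.png

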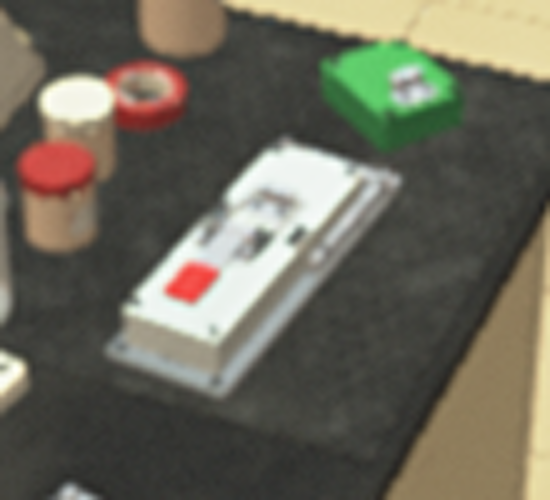

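The lever lies flat at crop (162,133), the bail crossbar is hooked round the keeper at crop (165,400), and no gap shows between the halves. Next come the numbers.

```bash
python3 - <<'E'
from h import *
im=cv2.imread("pics/w9.png"); f=np.load("pics/w9.npz"); c={k:f[k] for k in f}; W=cloud(f["d"],c)
i=im.astype(int); g=(i[...,2]>140)&(i[...,1]<110)&(i[...,0]<110); g[:,:240]=0; g[:,275:]=0;g[:120]=0;g[160:]=0
P=W[g];P=P[~np.isnan(P[:,0])]
o=np.array([.4922,-.1607]);ex=np.array([-.092,-.9958]);ey=np.array([.9958,-.092])
x=(P[:,:2]-o)@ex; ok=abs(P[:,2]-np.median(P[:,2]))<.006
print("grip",np.median(P,0),np.percentile(x,[2,50,98]),"slope deg",np.degrees(np.arctan(np.polyfit(x[ok],P[ok,2],1)[0])),ok.sum())
for u in (248,260,272): print(u,[(v,round((W[v,u,:2]-o)@ex*1000),round(W[v,u,2]*1000)) for v in range(194,232,2) if W[v,u,2]>0])
E
```

```text
grip [ 0.50230766 -0.06509898  0.06060442] [-0.11123553 -0.09599038 -0.07998034] slope deg 0.1726116802080765 426
248 [(194, -19, 54), (196, -16, 54), (198, -12, 53), (200, -9, 52), (202, -6, 52), (204, -3, 51), (206, 0, 52), (208, 3, 51), (210, 7, 51), (212, 10, 50), (214, 14, 49), (216, 16, 51), (218, 20, 50), (220, 23, 50), (222, 27, 49), (224, 33, 42), (226, 36, 43), (228, 40, 42), (230, 43, 43)]
260 [(194, -15, 45), (196, -11, 42), (198, -8, 42), (200, -5, 43), (202, -1, 41), (204, 1, 42), (206, 4, 44), (208, 7, 43), (210, 10, 43), (212, 13, 44), (214, 16, 45), (216, 18, 48), (218, 18, 54), (220, 20, 56), (222, 24, 56), (224, 28, 54), (226, 37, 42), (228, 40, 43), (230, 44, 42)]
272 [(194, -19, 56), (196, -15, 53), (198, -12, 54), (200, -9, 52), (202, -6, 54), (204, -3, 54), (206, 1, 52), (208, 4, 51), (210, 7, 51), (212, 11, 50), (214, 14, 50), (216, 18, 49), (218, 21, 49), (220, 24, 50), (222, 27, 49), (224, 34, 42), (226, 38, 41), (228, 41, 41), (230, 44, 42)]
```

```bash
python3 - <<'E'
from station import bot
print(bot.get_obs()["t"]); print(bot.hand_in())
E
```

```text
9.525
the job is handed in; nothing more can be done
None
```

The red mould is latched and the job is handed in, 9.5 s into the 43 s allowed; no verdict is reported.

**What I did:** With the fingers closed, I pushed the bail's crossbar over, and it fell behind the keeper while the lever was still open. I then swept the red lever back and down, and pressed it onto its stop with about 34 N. Last, I lifted the gripper 24 cm clear. The blue mould and the green look-alike were not approached.

**Last checks:**
- **Lever:** it stayed flat after release, tilted about 0.2° by the depth image.
- **Crossbar:** the wrist picture shows it hooked round the keeper. Depth puts its outer edge at about the height and position expected when seated.
- **Halves:** the grip to the bar measures about 122 mm, which matches the halves being together (limit 125.5 mm). No gap shows between them.
- **Gripper:** contact force is about zero.

**Limits of the checks:** one colour-threshold check found no red pixels and stopped with an error, so I ran it again with a looser threshold. My mould-frame x is about 5 to 9 mm off in absolute terms, so I relied on relative distances.

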